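# Ease a sagging bolt over its bent keeper and hold the sample cage's gate ajar

## Task

Unbolt the small sample cage on the bench: lift the sagging bolt by its upright knob stem so that its hooked nose clears the bent-up lip of the keeper, draw it back clear of the keeper without wrenching the keeper, and then swing the gate open towards you by the same knob. The gate is sprung shut, so finish gripping the knob, with the bolt still drawn and the gate held still at about 30 degrees open; leave the timer, the petri dish and the tape roll lying where they are.

Things in the scene. Friction and masses are not known exactly. Their poses are not given: they have to be found in the camera images.
- cage: Cage fixed to the bench: grey base 200 x 290 mm, aluminium posts, clear walls, 130 mm high, open on top. Origin at its underside's centre, on the bench. x points from its front (barred gate, x = -90 mm, robot's side) to its back, y along the gate from the bolted end (-y) to the hinge (+y), z up. Its place varies, turned by up to 17 degrees.
- gate_hinge (a point): Point on the gate's vertical hinge line, at the bolt's height (115 mm above the bench). In the cage's frame it lies at x = -90, y = +120 mm. The gate is 216 mm wide and reaches from 18 to 130 mm above the bench.
- gate (a joint): Gate opening angle, rad: 0 shut, grows as the bolted end swings towards the robot (clockwise seen from above), stop at 1.2. A spring shuts it (torque 0.3 N m shut, 0.7 N m at 0.5 rad). Bolted, it yields only a few hundredths.
- bolt: Steel bolt on the outside of the gate's top rail. Level rod 12 mm thick, 159 mm long, along the gate (y); its keeper end turns down as a nose (10 mm thick, to 18 mm below the rod's axis). Upright round stem 12 mm thick with a 22 mm ball on top (top 99 mm above the axis). Origin on the rod's axis under the stem, at the start near cage (-118, -52, 115) mm; turns with the gate. About 0.2 kg.
- bolt_grip (a point): Point on the axis of the upright stem, 68 mm above the rod's axis and 9 mm below the ball (183 mm above the bench at the start): a good height to grip. The stem stays upright. Around it nothing but the ball is higher than 160 mm; two tall guide staples on the gate, either side of the stem, reach 150 mm.
- bolt_draw (a joint): How far the bolt is drawn back, m: 0 fully home, grows towards the hinge (+y of the cage when the gate is shut), stop at 0.045. The nose meets the lip after about 6 mm unless it is lifted; from 0.034 on the nose is clear of the whole keeper. Friction about 1 N; it stays where it is left.
- bolt_lift (a joint): How far the bolt is lifted in its loose barrel (the guide staples), m: 0 sagging; it falls back when let go. The nose clears the lip from 0.012 on; above 0.023 the rod meets the keeper's hood. 0.016 to 0.018 is right.
- bolt_nose (a point): Lowest point of the bolt's down-turned nose; at the start it hangs 12 mm below the lip's top, just beyond the keeper (on the side away from the hinge).
- keeper_lip (a point): Middle of the top edge of the keeper's bent-up lip; in the cage's frame (-118.5, -112.5, 108.5) mm. The keeper is a loop of steel strip, 14 mm wide, fixed on the post at the gate's bolted end; the rod passes through it: lip below, hood above (underside 145 mm, top 149 mm above the bench), a leg in front that keeps the gate from opening.
- keeper: The fixed keeper itself (its origin is the cage's origin).
- timer_mid (a point): Centre of a white bench timer, 64 x 64 x 18 mm, lying in front of the gate's hinge end; a bystander.
- dish_mid (a point): Centre of a round petri dish, 59 mm wide, 15 mm high, lying in front of the bolted end; a bystander.
- tape_mid (a point): Centre of a roll of tape, 78 mm wide, 19 mm high, lying flat to the left of the cage's front; a bystander.

How it is judged:
By the outcome, as a careful person would: the job done as asked, in the order asked, and still so for the second after the job is handed in, while the arm keeps its last pose, push and grip.
It also fails if it takes over 32 s, if anything falls off the work surface, if the arm or the gripper's body presses on something with over 40 N, if the wrist force passes 120 N, or if a joint passes its speed limit or range.

## Robot

A 6-joint arm with a two-finger parallel gripper is mounted at the origin on a cart in front of the work surface, level with it; the furniture and walls round the work are solid. World frame = base frame: x ahead of the robot, y to its left, z up, the work surface at z = 0. Lengths are in mm, angles in rad, forces in N, time in s.
With the tool pointing down it reaches from about 225 to 725 mm from the base axis. Payload 3.1 kg.
Tool frame: the origin (TCP) lies midway between the tips of the shut fingers; the grasp point (between the pads) lies 19 mm behind it; z points along the fingers, y is the line along which they close (so a half turn about z gives the same grasp; the last joint's range is limited). The gripper opens to 85 mm and grips with 20 to 120 N. Pads are 22 mm wide; open, the fingers measure 114 mm over their backs; the gripper's body (76 mm by 85 mm) begins 54 mm behind the grasp point. The pads swing forward as they close: fully open they stand 13 mm farther back than shut.
Start: joints at [-1.396, 0.048, 0.099, 1.622, 0, 1.443], TCP at [156.537, -501.112, 231.312] pointing down, gripper open.
Joint ranges: [-2.91, 2.91], [-0.99, 1.94], [-1.21, 1.42], [-2.12, 2.29], [-1.49, 1.47], [-3.14, 3.14]. Speed limits (rad/s): [2.79, 2.79, 3.14, 3.14, 3.14, 3.14].

## Interface

Orientations are given as a rotation vector (axis times angle).
In Python, from bench import robot, set_gripper, snapshot, spotter gives the robot as it stands. The module is installed in compiled form; this text tells all that it offers. Calls block until the motion is done:
- robot.move_ptp(position, orientation): joint-space move of the TCP to a pose.
- robot.servo_line(position, orientation=None, feed=150, contact_N=None): straight line of the TCP; orientation=None keeps the orientation; feed is the mean speed in mm/s. With contact_N (N) it stops when the force on the tool has changed by that much, and returns True; else False.
- robot.move_j(angles): joint-space move.
- set_gripper(opening, squeeze=None): finger opening in mm; squeeze is the grip in N (None keeps the last); returns when the fingers have stopped.
- robot.pause(seconds).
- robot.inverse_kinematics(position, orientation): joint angles nearest the present ones, or None.
- robot.state(): the state.
- snapshot(name): name is "scene" or "top"; returns a dict with "image" (480x640x3 uint8, red, green, blue), "depth" (480x640 float32, mm along the optical axis (not along the pixel's ray), 0 where there is no reading), "camera_matrix" (3x3 intrinsics, pixels), "extrinsics" (4x4, takes a point from camera to world coordinates). Camera axes: x right, y down, z forward; pixel columns grow to the right and rows downward; lengths in mm; the calibration is good to about 2 mm. A picture is of the moment at which its call begins.
A pose or a line that the arm cannot do raises robot.Unreachable and nothing moves.
- robot.hand_in(): hands the job in; it is judged then, once.
Trained networks look in a picture, given as the dict that the camera call returned (one of the last four; its "shot" number tells which), for a name from the list of things; names that differ only in an ending like _2 or _b are one class to them, and where a whole thing is asked for, a point or a joint stands for the part that bears it (a point fixed in the world has none). Each returns a list of dicts, best first, with "conf" (0 to 1); they miss things now and then, are a little off and sometimes report something else, mostly with a low value. They report only what shows in the picture. A call takes as long as a camera call.
- spotter.silhouettes(picture, target): "region" (480x640 bool, what is visible of it).
- spotter.place_of(picture, target): "centre" ([x, y, z] in mm, in world coordinates, good to about 4 mm: a listed point, or the origin of a listed thing).
The state is a dict: "time": time; "q": joint angles; "qvel": joint speeds; "joint_torque": joint torques, N m; "ee_pos": TCP position; "tool_rot": TCP orientation; "ft_force": force on the tool from outside, world axes, zero at the start; "wrist_torque": the same for the moment, N m; "opening": finger opening in mm; "finger_force": force on a finger pad.
Only numpy, scipy, OpenCV 4.12 (cv2) and the standard library are available. Lean on these libraries where they do the work, as an engineer would, in place of code of your own. Each camera call takes 0.05 s, during which the arm holds its last target. There are 200 camera calls.

## Working session

There is one attempt and no reset: what is moved stays moved. The work goes in short steps, each a Python script; the robot and the scene stay as the last script left them, time stands still between calls to the robot, and variables do not carry over. Pictures are saved under pics/ and viewed, at most 10 in all, crops included, and the job is handed in when it is done.

```bash
mkdir -p pics; cat > m.py <<'E'
import numpy as np, cv2
from bench import robot,set_gripper,snapshot,spotter
E
python3 - <<'E'
from m import *
for n in ["scene","top"]:
    s=snapshot(n); cv2.imwrite(f"pics/{n}1.png",s["image"][:,:,::-1])
    print(n,s["extrinsics"][:3].round(2).tolist())
    for t in ["cage","gate_hinge","bolt","bolt_grip","bolt_nose","keeper_lip","timer_mid","dish_mid","tape_mid"]:
        r=spotter.place_of(s,t); print(t,[(np.round(d["centre"],1).tolist(),round(d["conf"],2)) for d in r[:2]])
st=robot.state(); print(st["time"],st["tool_rot"],st["ft_force"])
E
```

```text
scene [[-0.79, -0.33, 0.52, 94.36], [-0.61, 0.41, -0.67, 623.24], [0.0, -0.85, -0.53, 624.81]]
cage [([664.1, -42.9, -0.8], 0.96)]
gate_hinge [([548.9, 51.3, 107.6], 0.91)]
bolt [([556.6, -116.2, 117.2], 0.9)]
bolt_grip []
bolt_nose [([572.5, -198.3, 97.0], 0.83)]
keeper_lip [([565.4, -179.5, 108.0], 0.71)]
timer_mid [([421.8, -40.2, 5.1], 0.7)]
dish_mid [([493.0, -188.6, 4.3], 0.93)]
tape_mid [([450.6, 115.6, 12.0], 0.83), ([420.4, -37.1, 5.4], 0.62)]
top [[-0.02, -0.98, 0.18, 412.29], [-1.0, 0.02, 0.01, -1.26], [-0.01, -0.18, -0.98, 982.64]]
cage [([659.2, -42.3, 0.1], 0.78)]
gate_hinge [([548.7, 50.7, 117.5], 0.65)]
bolt [([554.4, -119.3, 115.8], 0.73)]
bolt_grip [([553.6, -112.9, 185.0], 0.85), ([547.6, 53.0, 119.1], 0.42)]
bolt_nose [([569.2, -193.0, 98.3], 0.87)]
keeper_lip [([567.7, -182.4, 110.5], 0.83)]
timer_mid [([418.9, -38.3, 6.6], 0.88)]
dish_mid [([493.3, -189.9, 9.6], 0.79), ([446.2, 117.2, 7.3], 0.53)]
tape_mid [([449.0, 117.5, 8.3], 0.82), ([656.8, -45.6, 0.4], 0.31)]
1.0 [3.10565125e+00 4.73774360e-01 2.21883179e-05] [-0.54603934  0.53801423  0.11487142]
```

```bash
cat >> m.py <<'E'
def cloud(s):
    v,u=np.mgrid[0:480,0:640]; d=s["depth"]; K=s["camera_matrix"]
    p=np.stack([(u-K[0,2])/K[0,0]*d,(v-K[1,2])/K[1,1]*d,d],-1)
    w=p@s["extrinsics"][:3,:3].T+s["extrinsics"][:3,3]; w[d<=0]=np.nan; return w
E
python3 - <<'E'
from m import *
from scipy.optimize import least_squares
L=np.array([[0,0],[-90,120],[-118,-52],[-118.5,-112.5]])
W=np.array([[661.5,-42.6],[548.8,51],[554.8,-116.3],[566.5,-181]])
f=lambda p:(L@np.array([[np.cos(p[2]),np.sin(p[2])],[-np.sin(p[2]),np.cos(p[2])]])+p[:2]-W).ravel()
r=least_squares(f,[660,-42,0]); print(r.x,np.degrees(r.x[2]),r.fun.reshape(-1,2).round(1).tolist())
for n in ["scene","top"]:
    s=snapshot(n); w=cloud(s)
    for lo,hi in[(190,225),(155,190)]:
        m=(w[...,2]>lo)&(w[...,2]<hi)&(np.hypot(w[...,0]-555,w[...,1]+114)<40)
        q=w[m]; print(n,lo,len(q), q.mean(0).round(1) if len(q) else"",q.min(0).round(1) if len(q) else"",q.max(0).round(1) if len(q) else "")
        if lo==190 and len(q)>6:
            g=least_squares(lambda c:np.linalg.norm(q-c,axis=1)-11,q.mean(0)-[0,0,5],loss="soft_l1"); print("ball",g.x.round(1),g.cost)
E
```

```text
[ 6.60579707e+02 -4.47974696e+01  2.03961024e-01] 11.686105868910866 [[-0.9, -2.2], [-0.7, 3.5], [0.8, -3.3], [0.8, 2.0]]
scene 190 103 [ 552.4 -113.1  206.3] [ 543.1 -121.8  190.1] [ 563.7 -106.5  217.4]
ball [ 555.1 -118.6  205. ] 69.90153279497883
scene 155 85 [ 553.1 -114.5  172.4] [ 548.3 -122.8  155.8] [ 561.6 -109.1  190. ]
top 190 151 [ 554.7 -115.5  209.1] [ 544.9 -126.5  200.9] [ 566.  -105.7  215.1]
ball [ 556.1 -116.5  202. ] 45.23417784889624
top 155 18 [ 551.9 -113.7  165.1] [ 549.7 -119.7  156.1] [ 556.8 -110.5  175. ]
```

View pics/scene1.png

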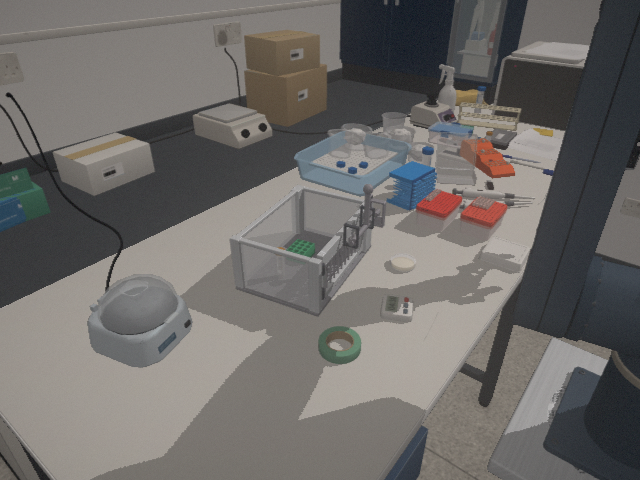

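View pics/top1.png

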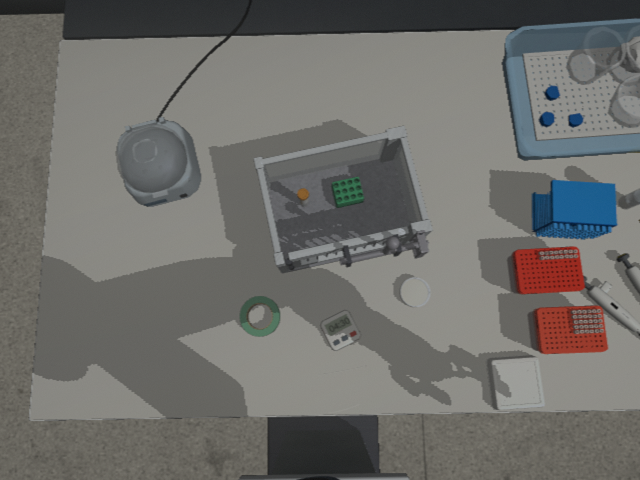

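Both pictures show the cage upright and all three bystanders clear of the gripper's path. The ball is at about (393, 243) in the top view. The timer is at (340, 330), the dish at (415, 292) and the tape at (260, 315). The measured stem at (555.6, -117) with a ball top near 215 mm fits the given sizes, and the yaw is about 0.204 rad.

```bash
cat >> m.py <<'E'
from scipy.spatial.transform import Rotation as Ro
YAW=0.204; STEM=np.array([555.3,-116.8]); HINGE=np.array([548.3,54.0])
G=np.array([-np.sin(YAW),np.cos(YAW)])
def ori(a): return (Ro.from_euler("z",a)*Ro.from_euler("x",np.pi)).as_rotvec()
def rep(t=""):
    s=robot.state(); print(t,round(s["time"],2),s["ee_pos"].round(1) if hasattr(s["ee_pos"],"round") else s["ee_pos"],"F",np.round(s["ft_force"],1),"open",round(s["opening"],1),"ff",np.round(s["finger_force"],1)); return s
E
python3 - <<'E'
from m import *
for a in (YAW,YAW-.55): print(robot.inverse_kinematics([*STEM,162],ori(a)))
robot.move_ptp([*STEM,262],ori(YAW)); rep("above")
print(robot.servo_line([*STEM,162],feed=80,contact_N=6)); rep("down")
s=snapshot("scene"); i=s["image"][150:310,280:440]; cv2.imwrite("pics/a.png",cv2.resize(i,None,fx=3.5,fy=3.5)[:,:,::-1])
E
```

```text
[-0.32548524  0.15349354  0.07529185  1.49259464  0.          2.61210742]
[-0.32548524  0.15349354  0.07529185  1.49259464  0.         -3.12107789]
above 3.1 [ 555.  -117.8  261.9] F [ 1.1 -0.4 -0.4] open 85.6 ff 0.0
False
down 4.5 [ 555.8 -117.   162.9] F [-0.6  0.1  0.5] open 85.3 ff 0.0
```

View pics/a.png

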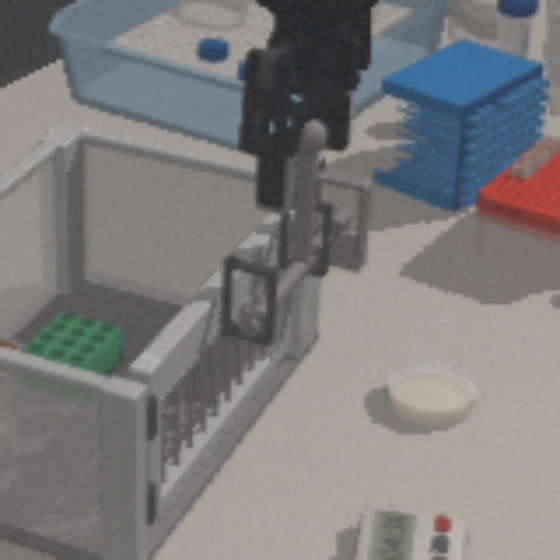

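The crop shows the stem, with its ball at (313, 135), between the fingers at about (270, 150) and (337, 120). The last joint would hit its limit during the swing, so I'll turn the hand half a turn in place, since nothing but the ball reaches that height. Then I'll grip and lift.

```bash
python3 - <<'E'
from m import *
q=np.array(robot.state()["q"]); q[5]-=np.pi; robot.move_j(q.tolist()); s=rep("turned"); print(np.round(s["q"],3), ori(YAW+np.pi), s["tool_rot"])
set_gripper(30); rep("30")
set_gripper(0,50); s=rep("grip")
p=np.array(s["ee_pos"])
robot.servo_line([STEM[0],STEM[1],p[2]+17],ori(YAW+np.pi),feed=40); rep("lift")
for n in["top","scene"]:
    c=snapshot(n)
    for t in ["bolt","bolt_grip","bolt_nose","keeper_lip"]:
        r=spotter.place_of(c,t); print(n,t,[(np.round(d["centre"],1).tolist(),round(d["conf"],2)) for d in r[:1]])
cv2.imwrite("pics/b.png",cv2.resize(c["image"][150:310,280:440],None,fx=3.5,fy=3.5)[:,:,::-1])
E
```

```text
turned 7.2 [ 555.8 -116.9  162.9] F [-0.6  0.4 -0. ] open 85.4 ff 0.0
[-0.325  0.153  0.077  1.493  0.    -0.529] [ 3.19887092e-01 -3.12526425e+00 -1.91367243e-16] [-3.19476855e-01  3.12383840e+00 -9.62786155e-04]
30 7.78 [ 555.8 -116.9  162.9] F [-0.  -0.5 -0.1] open 30.0 ff 0.0
grip 8.04 [ 555.9 -117.1  163.1] F [-0.5 -0.2  1.7] open 17.6 ff 46.5
lift 8.62 [ 555.6 -116.8  180.4] F [ 1.8 -0.4 -1.9] open 17.1 ff 46.9
top bolt []
top bolt_grip []
top bolt_nose []
top keeper_lip []
scene bolt [([554.3, -117.7, 130.4], 0.83)]
scene bolt_grip [([551.8, -119.4, 199.2], 0.72)]
scene bolt_nose [([569.0, -194.3, 110.8], 0.64)]
scene keeper_lip [([566.1, -183.1, 108.1], 0.82)]
```

View pics/b.png

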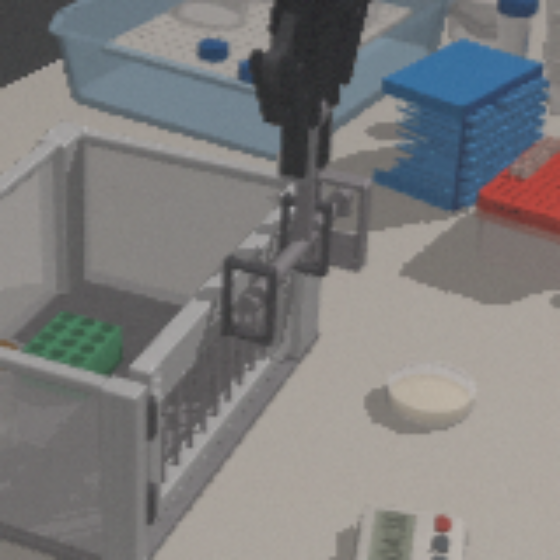

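The bolt has risen with the hand, and the rod between the staples went from about (285, 285) to (285, 262). The opening reads 17 mm rather than 12 and the network suggests about 14 mm of lift, so I'll measure the lift before drawing.

```bash
python3 - <<'E'
from m import *
a=cv2.imread("pics/scene1.png"); c=snapshot("scene"); b=np.ascontiguousarray(c["image"][:,:,::-1])
w=cloud(c); E=np.linalg.inv(c["extrinsics"]); K=c["camera_matrix"]
def pr(p): q=K@(E[:3,:3]@np.array(p)+E[:3,3]); return q[:2]/q[2]
R=lambda x,y,z:[660.6+np.cos(YAW)*x-np.sin(YAW)*y,-44.8+np.sin(YAW)*x+np.cos(YAW)*y,z]
# cage-frame rod points
for y in(-35,-20,-5): print(y,pr(R(-118,y,115)),pr(R(-118,y,132)))
m=np.zeros((480,640),bool)
xy=w[...,:2]-[660.6,-44.8]; lx=xy@[np.cos(YAW),np.sin(YAW)]; ly=xy@G
for y0 in range(-95,20,8):
    k=(lx<-108)&(lx>-130)&(ly>y0)&(ly<y0+8)&(w[...,2]>100)&(w[...,2]<160)
    if k.sum(): print(y0,k.sum(),np.percentile(w[k][:,2],[5,50,95]).round(1),lx[k].mean().round(1))
o=np.hstack([cv2.resize(i[185:245,335:395],None,fx=6.5,fy=6.5,interpolation=cv2.INTER_CUBIC) for i in(a,b)]); cv2.imwrite("pics/c.png",o)
E
```

```text
-35 [362.75013731 229.62252559] [363.13116406 222.76257649]
-20 [360.07876094 232.86330128] [360.43978255 225.95232225]
-5 [357.34433789 236.18056195] [357.68429298 229.218047  ]
-95 5 [132.6 137.7 140.6] -123.1
-87 1 [139.9 139.9 139.9] -115.2
-79 23 [105.4 136.9 150.7] -122.2
-71 70 [104.5 129.2 151.9] -123.9
-63 7 [115.2 138.2 139.6] -120.2
-55 11 [133.  142.9 157.3] -123.3
-47 48 [136.4 146.7 157.7] -119.6
-39 12 [135.6 138.4 140.4] -119.0
-31 10 [132.6 137.8 139.9] -121.0
-23 16 [135.3 138.6 141. ] -120.5
-15 13 [134.9 139.6 140.7] -119.8
-7 6 [134.3 137.  139. ] -122.6
1 2 [133.  135.1 137.2] -123.5
9 29 [105.6 139.3 151.9] -120.2
17 102 [104.1 135.4 152.6] -121.9
```

View pics/c.png

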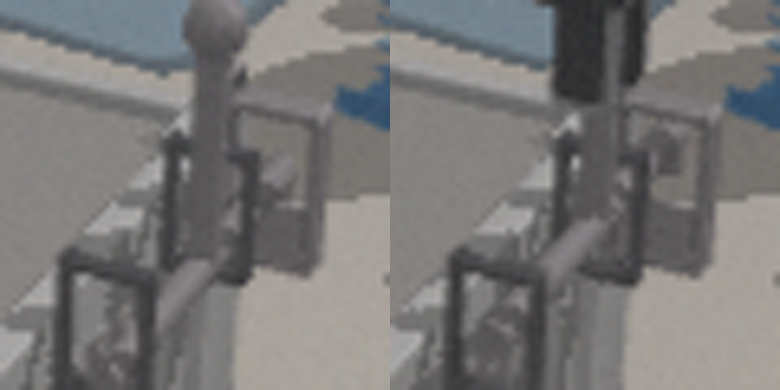

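The two crops show the rod raised by about 6.5 px, which is roughly 16–17 mm. Its nose at (665, 150) stands above the lip at (675, 210), and the depth data puts the axis at about 133 mm, so the lift is right. I'll draw it back now.

```bash
python3 - <<'E'
from m import *
p=np.array(robot.state()["ee_pos"]); 
for d in (12,25,40):
    t=STEM+G*d
    print(robot.servo_line([*t,p[2]],feed=45,contact_N=9)); rep(d)
c=snapshot("scene")
for t in ["bolt","bolt_grip","bolt_nose","keeper_lip"]:
    r=spotter.place_of(c,t); print(t,[(np.round(d["centre"],1).tolist(),round(d["conf"],2)) for d in r[:1]])
b=c["image"][:,:,::-1]
cv2.imwrite("pics/d.png",cv2.resize(b[170:250,320:400],None,fx=6.5,fy=6.5,interpolation=cv2.INTER_CUBIC))
E
```

```text
False
12 9.59 [ 552.7 -104.   180. ] F [ 2.3  2.4 -2.8] open 17.3 ff 46.9
False
25 10.03 [550.2 -91.5 180. ] F [ 2.1  0.1 -2. ] open 17.4 ff 46.9
False
40 10.52 [547.2 -76.8 180. ] F [ 2.8  1.2 -1.2] open 17.4 ff 47.0
bolt [([545.7, -76.3, 128.5], 0.76)]
bolt_grip [([541.9, -78.4, 200.6], 0.59)]
bolt_nose [([562.7, -154.7, 115.4], 0.83)]
keeper_lip [([565.6, -179.9, 111.8], 0.68)]
```

View pics/d.png

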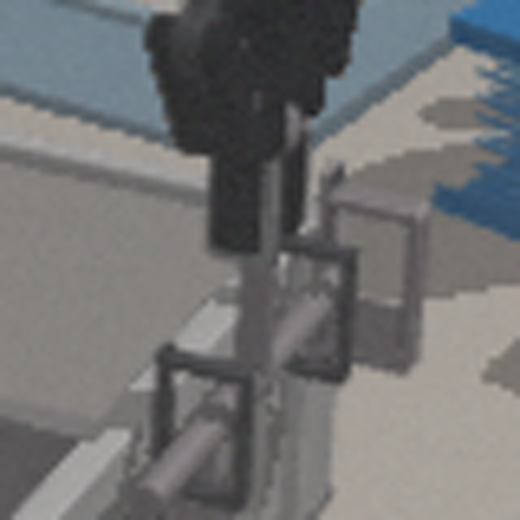

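The nose now stands between the staple and the keeper, with the keeper loop at (385, 280) empty, so the bolt is clear. Next I'll swing the gate along the arc about the hinge.

```bash
python3 - <<'E'
from m import *
p=np.array(robot.state()["ee_pos"]); r0=STEM+G*40-HINGE
for k in range(5,31,5):
    a=-np.radians(k); c,s=np.cos(a),np.sin(a)
    t=HINGE+np.array([[c,-s],[s,c]])@r0
    robot.servo_line([*t,180.2],ori(YAW+np.pi+a),feed=50); st=rep(k)
    if np.linalg.norm(st["ft_force"])>25: print("STOP"); break
robot.pause(.3); rep("rest")
for n in["top","scene"]:
    c=snapshot(n)
    for t in ["bolt","bolt_grip","bolt_nose","keeper_lip","gate_hinge","timer_mid","dish_mid","tape_mid"]:
        r=spotter.place_of(c,t); print(n,t,[(np.round(d["centre"],1).tolist(),round(d["conf"],2)) for d in r[:1]])
    cv2.imwrite(f"pics/e_{n}.png",cv2.resize(c["image"][150:360,270:450,::-1] if n=="scene" else c["image"][120:360,220:460,::-1],None,fx=2.5,fy=2.5))
E
```

```text
5 11.15 [535.9 -77.1 180.2] F [ 2.9  0.6 -1.7] open 17.3 ff 47.0
10 11.53 [524.8 -75.6 180.3] F [ 4.   0.8 -1.6] open 17.3 ff 47.0
15 11.92 [513.8 -73.1 180.4] F [ 3.7  0.5 -2.2] open 17.3 ff 47.0
20 12.3 [502.8 -69.6 180.4] F [ 4.4  0.5 -2.2] open 17.4 ff 47.0
25 12.68 [492.3 -65.2 180.4] F [ 5.8 -0.2 -3.1] open 17.4 ff 47.0
30 13.07 [482.4 -60.  180.5] F [ 6.  -1.1 -2.3] open 17.3 ff 47.0
rest 13.37 [482.5 -60.1 180.4] F [ 5.3 -1.1 -1.5] open 17.5 ff 47.0
top bolt []
top bolt_grip []
top bolt_nose []
top keeper_lip []
top gate_hinge [([547.1, 54.6, 115.4], 0.72)]
top timer_mid []
top dish_mid []
top tape_mid [([452.3, 118.6, 5.6], 0.76)]
scene bolt [([479.9, -57.8, 131.3], 0.77)]
scene bolt_grip [([477.7, -65.0, 198.5], 0.77)]
scene bolt_nose [([460.0, -133.3, 114.8], 0.84)]
scene keeper_lip [([563.0, -182.4, 107.6], 0.7)]
scene gate_hinge [([550.7, 50.6, 106.8], 0.78)]
scene timer_mid [([425.0, -38.7, 7.5], 0.7)]
scene dish_mid [([477.3, -65.9, 200.2], 0.72)]
scene tape_mid [([452.8, 114.2, 12.8], 0.56)]
```

View pics/e_scene.png

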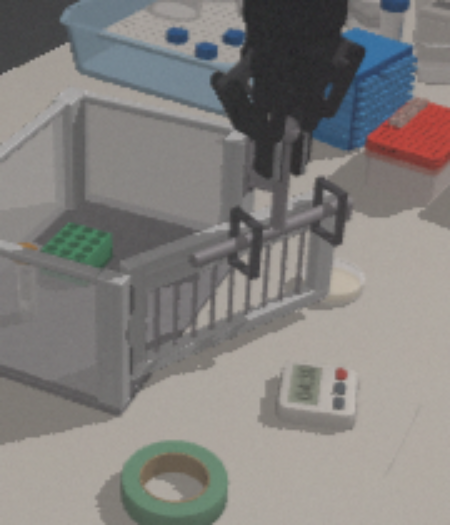

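View pics/e_top.png

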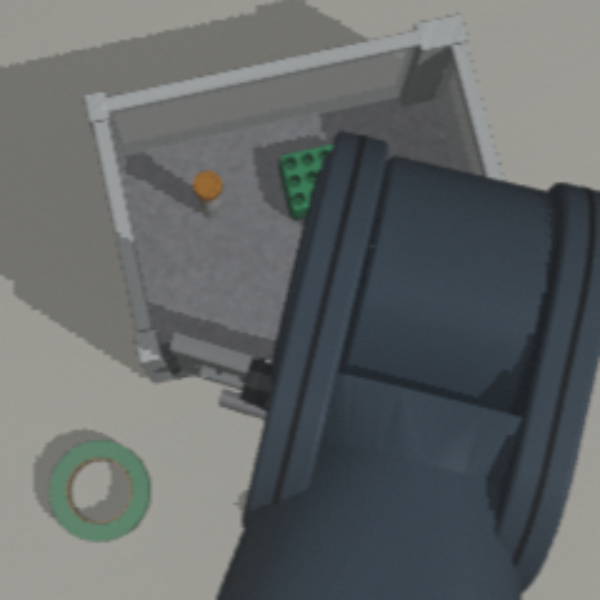

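The scene crop shows the gate open and held by the knob at (285, 140), with the nose clear of the post. The timer (318, 393), dish (345, 285) and tape (175, 485) haven't moved. Stem and hinge geometry gives 29.7° open, and the forces are small and steady.

```bash
python3 -c "
from m import *
rep(); print(robot.hand_in())"
```

```text
14.27 [482.5 -60.1 180.4] F [ 5.5 -0.6 -1.8] open 17.3 ff 47.0
the job is handed in; nothing more can be done
None
```

I handed the job in at 14.3 s with the bolt lifted about 17 mm and drawn about 40 mm, the gate held by the knob at about 30° open, and no sign that the timer, dish or tape moved; no verdict came back.

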